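Rock the locating block out of its jig

TASK

The steel locating block is stuck in the jig on the bench, pinched under the lips of two stiff sliding keepers, and it will not come straight up. Take it by the stem, rock it to one side and then to the other, still down in the jig, until both keepers have given way, then draw it straight up. Finish with the block still in your grip: hold it still and upright just clear of the jig, over its pocket, foot about 2 cm above the tops of the keepers; leave the other things on the bench as they are.

Things in the scene. Friction and masses are not known exactly. Their poses are not given: they have to be found in the camera images.
- jig_pocket (a point): Jig fixed to the bench, grey base plate 92 (x) x 124 (y) x 12 mm. This point: centre of its pocket's floor, 12 mm above the bench; z up, y from keeper to keeper. The block's round foot stands here, between 6 mm high rails (1.5 mm play each side in y) and 20 mm high end stops (2.5 mm play in x). The keepers' tops are 52 mm above this floor.
- block_grip (a point): Locating block, steel, about 0.35 kg, 120 mm high, standing in the pocket, its axes along the jig's. Stem 30 (x) x 24 (y) mm, from 40 mm above the foot's underside to the top; grip it across y, the 24 mm. This point: on the stem's axis, 95 mm above the underside of the foot, 25 mm below the top; z along the stem.
- block_foot (a point): Middle of the block's round foot, 8 mm above its underside: the foot is a cylinder of radius 8 mm along x, so the block rocks about this axis towards either keeper. Its shoulders, 44 mm wide in y, lie 28 to 40 mm above the underside, each caught under a keeper's lip that overlaps it by 3 mm, with 3.5 mm play upward.
- keeper_a (a joint): Outward slide (m) of the aluminium keeper at the jig's +y side: 0 closed on the block, up to 0.008. Stiff (about 12 N), stays where pushed. Leaning the block this way about its foot pushes it out: 10 degrees some 3 to 5 mm, 13 degrees 4 to 6 mm. Past about 3 mm its lip is clear of the upright, centred block.
- keeper_b (a joint): the same for the keeper at the jig's -y side, outward towards -y
- tape_roll: bystander: black roll of tape lying flat beside the jig, 66 mm across, 18 mm high; origin at the centre of its underside
- bolt_b: bystander: bolt with nut lying beside the jig, about 40 mm long, 17 mm high; origin under its middle
- grease_tube: bystander: tube of grease lying to the left, 92x141x30 mm; origin under its middle
- eraser_block: bystander: cork sanding block at the far left, 52x68x24 mm; origin under its middle
- spanner_large: bystander: open-ended spanner lying to the right, 189x112x4 mm; origin under its middle
- cup_ring: bystander: small steel cup to the right, 55 mm across, 23 mm high; origin under its middle
Things that resemble listed ones, but are neither listed nor needed, are in the scene too. What is shaped like the part that bears jig_pocket but pink is not meant.

How it is judged:
On the way, in this order (a step that is already met when the one before it is completed fails the run):
1. the block, still down in the jig, leans over to one side and has pushed that keeper out by more than 2.5 mm (angle between block_grip's own z axis and vertical above 0.09 rad and z of block_grip in the frame of jig_pocket below 0.101 m and value of joint any of keeper_a, keeper_b above 0.0025 m), for 0.05 s.
2. then, still down in the jig, it leans over to the other side, and both keepers are out by more than 2.5 mm (angle between block_grip's own z axis and vertical above 0.09 rad and z of block_grip in the frame of jig_pocket below 0.101 m and value of joint each of keeper_a, keeper_b above 0.0025 m), for 0.05 s.
At the end, for the whole second after the job is handed in: The block is held by the fingers, touching nothing of the jig, its foot 5 to 45 mm above the tops of the keepers, within 25 mm of the pocket's centre seen from above, upright within 8 degrees, and still (z of block_grip in the frame of jig_pocket between 0.152 and 0.192 m and horizontal distance between block_grip and jig_pocket below 0.025 m and angle between block_grip's own z axis and vertical below 0.15 rad and linear speed of block below 0.02 m/s and contact force between the fingers and block above 1 N and contact force between block and jig below 0.05 N); the arm keeps its last pose, push and grip.
It fails at once if a bystander is pushed more than 20 mm from its place (distance of any of tape_roll, bolt_b, grease_tube, eraser_block, spanner_large, cup_ring from where it was at the start of the episode above 0.02 m).
It also fails if it takes over 35 s, if anything falls off the work surface, if the arm or the gripper's body presses on something with over 40 N, if the wrist force passes 120 N, or if a joint passes its speed limit or range.

ROBOT

A 6-joint arm with a two-finger parallel gripper is mounted at the origin on a cart in front of the work surface, level with it; the furniture and walls round the work are solid. World frame = base frame: x ahead of the robot, y to its left, z up, the work surface at z = 0. Lengths are in m, angles in rad, forces in N, time in s.
With the tool pointing down it reaches from about 0.325 to 0.9 m from the base axis. Payload 6.1 kg.
Tool frame: the origin (TCP) lies between the finger pads; the fingertips stand manip.tip_reach ahead of it and the grasp point (between the pads) lies 3 mm ahead of it (manip.tip_reach is the distance from the TCP to the fingertips, in m); z points along the fingers, y is the line along which they close (so a half turn about z gives the same grasp; the last joint's range is limited). The gripper opens to 85 mm and grips with 20 to 120 N. Pads are 22 mm wide; open, the fingers measure 114 mm over their backs; the gripper's body (76 mm by 85 mm) begins 54 mm behind the grasp point. The pads swing forward as they close: fully open they stand 13 mm farther back than shut.
Start: joints at [1.006, 0.22, 1.526, -0, 1.395, -0.126], TCP at [0.266, 0.566, 0.253] pointing down, gripper open.
Joint ranges: [-2.98, 2.98], [-0.91, 2.08], [0.09, 2.57], [-1.24, 4.39], [0.2, 2.65], [-2.68, 2.68]. Speed limits (rad/s): [2.57, 2.57, 3.01, 3.14, 3.14, 3.14].

INTERFACE

Orientations are given as a unit quaternion [x, y, z, w].
In Python, from rig import manip, eyes, finder gives the robot as it stands. The module is installed in compiled form; this text tells all that it offers.
- The arm moves only by the shell command python3 -m inch 'ROWS' [FORCE]. ROWS is JSON, a list of rows, each a list of 7 numbers: the turn, a rotation vector about the tool's x, y, z in units of 5 degrees (1.0 is 5 degrees), then the shift along the tool's x, y, z in cm, then the finger opening in cm, from 0 to 8.54. A call has exactly 5 rows; each row shifts and turns the commanded pose from where the row before left it, along the tool's axes as they then stand; what a row does not reach is not made up. A row lasts 1/12 s, in which the tool goes at most 41.7 mm and 7.16 degrees, less where a joint would pass 70% of its speed; a pose out of reach is approached as far as the arm can. A call is refused whole if a number of a shift passes 4.17 or a number of a turn 1, either way. A call with a gripper value outside its range is refused whole. The fingers move at their own pace and stop on an object; FORCE is the grip in N (left out, the last holds). Time passes only in rows, so rows that do not move let the fingers close, or fill a call up. It gives the time, the measured TCP pose, the force, the opening and the grip force at its end, in the units of the state.
- manip.observe(): the state, without advancing time (a new reading comes with each control period).
- eyes.camera(name): name is "scene" or "top" or "wrist"; returns the picture (480x640x3 uint8, blue, green, red); there is no depth.
- eyes.camera_model(name): a dict with "fx", "fy", "cx", "cy" (pixels), "dist_coeffs" ([k1, k2, p1, p2, k3] as OpenCV has them; the pictures are not rectified), "rvec" (rotation vector, rad) and "tvec" (3), from world to camera coordinates, as OpenCV has them; the wrist camera has in their place "mount" (4x4, takes a point from camera to tool coordinates, whose origin is the TCP and whose axes are the flange's). Camera axes: x right, y down, z forward; pixel columns grow to the right and rows downward; lengths in m; the calibration is good to about 2 mm. A picture is of the moment at which its call begins: read the wrist's pose just before it. camera_model takes no time and is no camera call.
- manip.job_done(): hands the job in; it is judged then, once.
Trained networks look in the newest picture that a camera, given by its name, has taken for a name from the list of things; names that differ only in an ending like _2 or _b are one class to them, and where a whole thing is asked for, a point or a joint stands for the part that bears it (a point fixed in the world has none). Each returns a list of dicts, best first, with "confidence" (0 to 1); they miss things now and then, are a little off and sometimes report something else, mostly with a low value. They report only what shows in the picture. A call takes as long as a camera call. They do not tell look-alikes from the thing itself.
- finder.masks_of(camera, name): "region" (480x640 bool, what is visible of it) and "xy" ([column, row] in pixels, amid what is visible of it).
The state is a dict: "time_s": time; "qpos": joint angles; "joint_vel": joint speeds; "effort": joint torques, N m; "position": TCP position; "tcp_rot": TCP orientation; "wrist_force": force on the tool from outside, world axes, zero at the start; "ft_torque": the same for the moment, N m; "opening": finger opening in m; "grasp_force": force on a finger pad.
Only numpy, scipy, OpenCV 4.12 (cv2) and the standard library are available. Lean on these libraries where they do the work, as an engineer would, in place of code of your own. Each camera call takes 0.05 s, during which the arm holds its last target. There are 200 camera calls.

## Working session

There is one attempt and no reset: what is moved stays moved. The work goes in short steps, Python scripts to look and compute and a shell command to move; the robot and the scene stay as the last step left them, time stands still between calls to the robot, and variables do not carry over. Pictures are saved under pics/ and viewed, at most 10 in all, crops included, and the job is handed in when it is done.

```bash
mkdir -p pics; cat > h.py <<'E'
import numpy as np, cv2
from rig import manip, eyes, finder
from scipy.spatial.transform import Rotation as R
def ray(cam,uv,st=None):
    m=eyes.camera_model(cam);K=np.array([[m['fx'],0,m['cx']],[0,m['fy'],m['cy']],[0,0,1]])
    n=cv2.undistortPoints(np.array([[uv]],float),K,np.array(m['dist_coeffs'])).ravel()
    d=np.array([n[0],n[1],1.])
    if 'mount' in m:
        M=np.array(m['mount']);T=np.eye(4);T[:3,:3]=R.from_quat(st['tcp_rot']).as_matrix();T[:3,3]=st['position'];T=T@M
        return T[:3,3],T[:3,:3]@d
    Rm=cv2.Rodrigues(np.array(m['rvec'],float))[0];return -Rm.T@np.array(m['tvec']).ravel(),Rm.T@d
def at(cam,uv,z,st=None):
    o,d=ray(cam,uv,st);return o+d*(z-o[2])/d[2]
E
python3 - <<'E'
from h import *
print(manip.observe(), manip.tip_reach)
for c in ['scene','top']:
    im=eyes.camera(c);cv2.imwrite(f'pics/{c}0.png',im)
    for n in ['block_grip','keeper_a','tape_roll','bolt_b']:
        for r in finder.masks_of(c,n)[:4]:
            ys,xs=np.nonzero(r['region']);print(c,n,round(r['confidence'],2),r['xy'],xs.min(),xs.max(),ys.min(),ys.max(),at(c,r['xy'],0.06).round(3))
E
```

```text
{'time_s': 0.0, 'qpos': array([ 1.00587626e+00,  2.21255602e-01,  1.52761342e+00, -1.22462438e-07,
        1.39470315e+00, -1.26087573e-01]), 'joint_vel': array([ 0.0004604 ,  0.00083509,  0.00107184, -0.00036058,  0.00062466,
       -0.00038742]), 'effort': array([ 1.01579019e-03, -4.96890700e+01, -3.89401424e+01, -3.72109707e-05,
        1.09368382e-02, -1.52200624e-05]), 'position': array([0.26524292, 0.56530012, 0.25217972]), 'tcp_rot': array([ 2.17659783e-01,  9.76024200e-01, -9.31292193e-04, -3.35146677e-04]), 'wrist_force': array([-0.2166136 ,  0.66570446,  0.1904676 ]), 'ft_torque': array([ 0.00635502, -0.00364999, -0.03232535]), 'grasp_force': 0.0, 'opening': 0.08534832688675503} 0.022
scene block_grip 0.9 [320.6, 237.6] 315 327 219 251 [0.482 0.025 0.06 ]
scene keeper_a 0.71 [411.0, 255.7] 403 416 244 265 [ 0.56  -0.246  0.06 ]
scene keeper_a 0.7 [311.7, 245.8] 306 317 236 254 [0.43  0.019 0.06 ]
scene keeper_a 0.68 [332.4, 253.6] 326 339 238 259 [ 0.433 -0.056  0.06 ]
scene tape_roll 0.52 [289.5, 242.3] 278 298 237 252 [0.405 0.085 0.06 ]
top block_grip 0.5 [344.7, 249.3] 339 353 240 257 [0.474 0.014 0.06 ]
top keeper_a 0.68 [409.3, 210.7] 399 413 203 219 [ 0.58  -0.165  0.06 ]
top keeper_a 0.5 [336.7, 255.7] 328 341 247 263 [0.456 0.036 0.06 ]
top keeper_a 0.47 [427.4, 214.3] 425 435 202 218 [ 0.57  -0.215  0.06 ]
top tape_roll 0.83 [304.7, 262.4] 292 314 251 273 [0.438 0.123 0.06 ]
top bolt_b 0.49 [376.9, 238.5] 374 381 234 245 [ 0.503 -0.074  0.06 ]
```

```bash
python3 - <<'E'
import cv2,numpy as np
a=cv2.imread('pics/scene0.png')[190:310,240:460];b=cv2.imread('pics/top0.png')[180:300,260:460]
a=cv2.resize(a,(733,400)) [:300];b=cv2.resize(b,(500,300),interpolation=2)
a=cv2.resize(a,(733,300))
c=np.zeros((600,733,3),np.uint8);c[:300]=a;c[300:,:500]=b;cv2.imwrite('pics/c0.png',c)
E
```

```text
(no output)
```

View pics/c0.png

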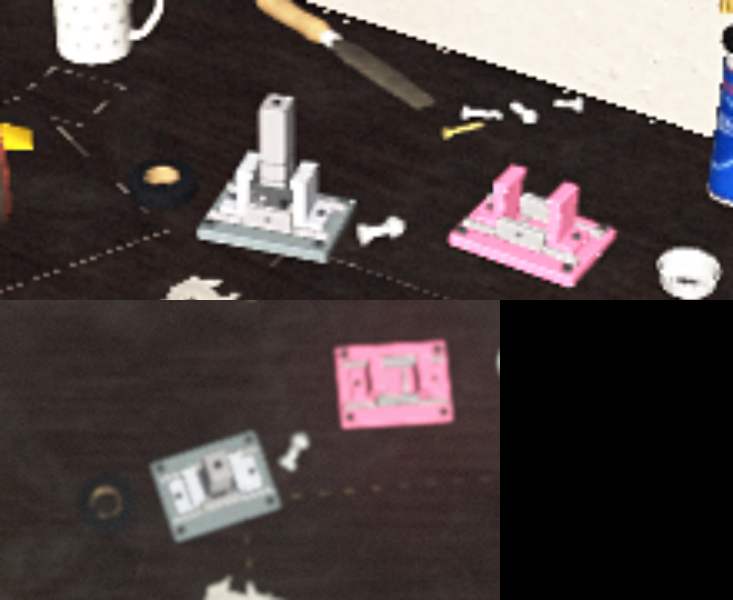

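The grey jig with the block is at about (346,250) in the top view. The pink one is the look-alike. The tape is to its left and the bolt to its right, both close. Next I compute pose and yaw from the plate corners.

```bash
python3 - <<'E'
from h import *
c=np.array([[151,464],[254,432],[282,508],[178,541]],float)
P=np.array([at('top',[(u+.5)/2.5+260-.5,(v-300+.5)/2.5+180-.5],0.012) for u,v in c]);print(P.round(4))
ctr=P.mean(0);print(ctr)
e=(P[0]-P[1]+P[3]-P[2])/2;f=(P[0]-P[3]+P[1]-P[2])/2
print(np.linalg.norm(e),np.linalg.norm(f),np.degrees(np.arctan2(e[1],e[0]))-90,np.degrees(np.arctan2(f[1],f[0])))
print('block top',at('top',[(215.5)/2.5+260-.5,(459.5-300)/2.5+180-.5],0.132))
print(at('scene',[240+277.5*220/733-.5,190+101/300*120-.5],.132))
s=manip.observe();print(R.from_quat(s['tcp_rot']).as_matrix().round(3))
E
```

```text
[[ 0.4943  0.0821  0.012 ]
 [ 0.5304 -0.0351  0.012 ]
 [ 0.4429 -0.0647  0.012 ]
 [ 0.4064  0.0522  0.012 ]]
[0.46849357 0.00862    0.012     ]
0.1225438888264775 0.09257396613609316 17.220739134994858 18.774825444586263
block top [0.47648739 0.0128882  0.132     ]
[ 0.42886469 -0.02399962  0.132     ]
[[-0.905  0.425 -0.   ]
 [ 0.425  0.905 -0.   ]
 [ 0.    -0.    -1.   ]]
```

```bash
for i in 1 ; do python3 -m inch '[[0,0,0,-2.8,-2.79,0,8.5],[0,0,0,-2.8,-2.79,0,8.5],[0,0,0,-2.8,-2.79,0,8.5],[0,0,0,-2.8,-2.79,0,8.5],[0,0,0,-2.8,-2.79,0,8.5]]' 60; done
python3 -m inch '[[0,0,0,-2.8,-2.79,0,8.5],[0,0,0,-2.8,-2.79,0,8.5],[0,0,0,-2.8,-2.79,0,8.5],[0,0,0,-2.8,-2.79,0,8.5],[0,0,0,-2.8,-2.79,0,8.5]]'
python3 -m inch '[[0,0,0,-2.8,-2.79,0,8.5],[0,0,0,-2.8,-2.79,0,8.5],[0,0,0,-2.8,-2.79,0,8.5],[0,0,0,-2.8,-2.79,0,8.5],[0,0,0,0,0,0,8.5]]'
python3 -m inch '[[0,0,-1,0,0,0,8.5],[0,0,-1,0,0,0,8.5],[0,0,-1,0,0,0,8.5],[0,0,-1,0,0,0,8.5],[0,0,-1,0,0,0,8.5]]'
python3 -m inch '[[0,0,-1,0,0,0,8.5],[0,0,-1,0,0,0,8.5],[0,0,-1,0,0,0,8.5],[0,0,-0.6,0,0,0,8.5],[0,0,0,0,0,0,8.5]]'
python3 - <<'E'
from h import *
s=manip.observe();im=eyes.camera('wrist');cv2.imwrite('pics/w1.png',im)
print(s['position'],R.from_quat(s['tcp_rot']).as_matrix().round(3),s['qpos'])
for n in ['block_grip','keeper_a']:
    for r in finder.masks_of('wrist',n)[:3]:
        ys,xs=np.nonzero(r['region']);print(n,r['confidence'],r['xy'],xs.min(),xs.max(),ys.min(),ys.max())
E
```

```text
time_s: 0.92
position: [0.3331, 0.3784, 0.2533]
tcp_rot: [0.217, 0.976, 0.0, 0.0]
wrist_force: [0.5, -0.5, 0.5]
opening: 0.0853
grasp_force: 0.0
time_s: 1.33
position: [0.4007, 0.1925, 0.2537]
tcp_rot: [0.217, 0.976, 0.0, 0.001]
wrist_force: [1.5, -0.8, -0.0]
opening: 0.0847
grasp_force: 0.0
time_s: 1.75
position: [0.4563, 0.0397, 0.2538]
tcp_rot: [0.221, 0.975, -0.001, 0.001]
wrist_force: [0.0, 0.7, -0.1]
opening: 0.0848
grasp_force: 0.0
time_s: 2.17
position: [0.4544, 0.046, 0.2534]
tcp_rot: [-0.001, 1.0, 0.0, 0.0]
wrist_force: [0.8, 0.0, 0.1]
opening: 0.0847
grasp_force: 0.0
time_s: 2.58
position: [0.4544, 0.0461, 0.2534]
tcp_rot: [-0.156, 0.988, 0.0, 0.0]
wrist_force: [-1.0, 0.5, 0.1]
opening: 0.0849
grasp_force: 0.0
[0.45435948 0.04607996 0.25343911] [[-0.951 -0.309  0.   ]
 [-0.309  0.951  0.   ]
 [-0.     0.    -1.   ]] [-7.19960273e-02 -1.94813901e-01  1.94554800e+00  1.44725574e-04
  1.39064210e+00 -1.95658728e+00]
block_grip 0.72 [252.1, 220.0] 223 284 180 261
keeper_a 0.95 [217.1, 198.5] 204 239 176 234
keeper_a 0.93 [302.9, 202.6] 284 323 176 233
keeper_a 0.67 [27.4, 265.8] 0 61 238 299
```

View pics/w1.png

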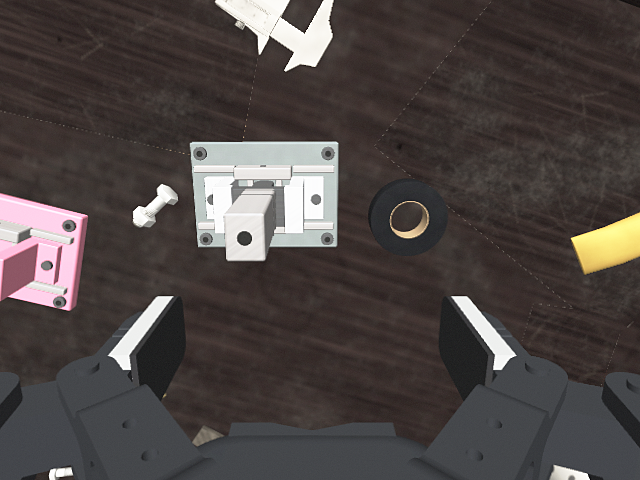

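The wrist view shows the jig plate corners at (190,142), (338,141), (338,247) and (192,247), with the block's top hole at (245,239). The tape is on the right and the bolt on the left.

```bash
python3 - <<'E'
from h import *
s=manip.observe()
P=np.array([at('wrist',p,0.012,s) for p in [(190,142),(338,141),(338,247),(192,247)]])
print(P.round(4),P.mean(0))
e=(P[1]-P[0]+P[2]-P[3])/2;f=(P[0]-P[3]+P[1]-P[2])/2
print(np.linalg.norm(e),np.linalg.norm(f),np.degrees(np.arctan2(e[1],e[0]))-90,np.degrees(np.arctan2(f[1],f[0])))
b=at('wrist',(245,239),.132,s);print('hole',b)
Rm=R.from_quat(s['tcp_rot']).as_matrix()
for q in (b,P.mean(0)):print('tool delta cm',(Rm.T@(q-s['position'])*100).round(2))
E
```

```text
[[ 0.4453 -0.0633  0.012 ]
 [ 0.4071  0.053   0.012 ]
 [ 0.4945  0.0826  0.012 ]
 [ 0.5339 -0.0405  0.012 ]] [0.47021018 0.00798483 0.012     ]
0.1258412323004367 0.09177918687885768 17.973395295056264 -163.42156458689237
hole [0.47143748 0.00968626 0.132     ]
tool delta cm [-0.52 -3.97 12.14]
tool delta cm [-0.35 -4.09 24.14]
```

```bash
python3 -m inch '[[0,0,0,-0.2,-2,0,8.5],[0,0,0,-0.25,-2,0,8.5],[0,0,0,0,0,2,8.5],[0,0,0,0,0,2,8.5],[0,0,0,0,0,0,8.5]]'
python3 -m inch '[[0,0,0,0,0,2,8.5],[0,0,0,0,0,2,8.5],[0,0,0,0,0,2,8.5],[0,0,0,0,0,0,8.5],[0,0,0,0,0,0,8.5]]'
python3 - <<'E'
from h import *
s=manip.observe();im=eyes.camera('wrist');cv2.imwrite('pics/w2.png',im)
print(s['position'],R.from_quat(s['tcp_rot']).as_matrix().round(3))
E
```

```text
time_s: 3.15
position: [0.4687, 0.009, 0.2095]
tcp_rot: [-0.154, 0.988, 0.001, -0.003]
wrist_force: [-0.9, 0.4, -1.0]
opening: 0.0852
grasp_force: 0.0
time_s: 3.57
position: [0.4704, 0.0092, 0.1533]
tcp_rot: [-0.155, 0.988, 0.0, -0.001]
wrist_force: [-0.3, 0.8, -0.4]
opening: 0.0848
grasp_force: 0.0
[0.47042747 0.0091977  0.15327629] [[-0.952 -0.306 -0.002]
 [-0.306  0.952  0.   ]
 [ 0.002  0.001 -1.   ]]
```

View pics/w2.png

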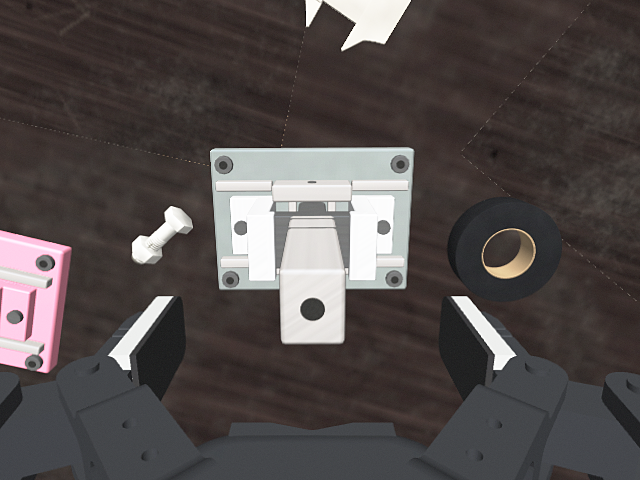

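Stem's hole is at (312,309), midway between the pads. Checking x, then down and grip.

```bash
python3 - <<'E'
from h import *
s=manip.observe();Rm=R.from_quat(s['tcp_rot']).as_matrix()
for p,z in [((312.5,309),.132),((312,218.5),.012)]:
    print((Rm.T@(at('wrist',p,z,s)-s['position'])*100).round(2))
P=np.array([at('wrist',p,0.012,s) for p in [(211,149),(413,149),(406,289),(219,289)]]);print(P.mean(0),(Rm.T@(P.mean(0)-s['position'])*100).round(2))
E
python3 -m inch '[[0,0,0,0,0,1.5,8.5],[0,0,0,0,0,1.4,8.5],[0,0,0,0,0,1.4,8.5],[0,0,0,0,0,0,8.5],[0,0,0,0,0,0,6]]'
python3 -m inch '[[0,0,0,0,0,0,4],[0,0,0,0,0,0,2.6],[0,0,0,0,0,0,2],[0,0,0,0,0,0,1.5],[0,0,0,0,0,0,1.5]]' 60
python3 -m inch '[[0,0,0,0,0,0,1.5],[0,0,0,0,0,0,1.5],[0,0,0,0,0,0,1.5],[0,0,0,0,0,0,1.5],[0,0,0,0,0,0,1.5]]' 80
```

```text
[-0.16  0.01  2.24]
[ 0.19 -0.02 14.24]
[0.47200256 0.00913904 0.012     ] [-5.000e-02 -1.000e-02  1.424e+01]
time_s: 4.03
position: [0.4716, 0.0089, 0.1115]
tcp_rot: [-0.155, 0.988, -0.0, 0.0]
wrist_force: [-0.6, -0.3, 0.5]
opening: 0.0748
grasp_force: 0.0
time_s: 4.45
position: [0.4716, 0.0091, 0.1113]
tcp_rot: [-0.155, 0.988, 0.0, 0.001]
wrist_force: [-1.2, 1.9, 5.1]
opening: 0.0234
grasp_force: 58.5
time_s: 4.87
position: [0.4716, 0.0091, 0.1113]
tcp_rot: [-0.155, 0.988, 0.0, 0.001]
wrist_force: [-1.8, 2.2, 6.2]
opening: 0.0232
grasp_force: 77.8
```

```bash
python3 -m inch '[[0.4,0,0,0,0.32,0,1.5],[0.4,0,0,0,0.32,0,1.5],[0.4,0,0,0,0.32,0,1.5],[0,0,0,0,0,0,1.5],[0,0,0,0,0,0,1.5]]' 110
python3 -m inch '[[0.4,0,0,0,0.32,0,1.5],[0.4,0,0,0,0.32,0,1.5],[0.3,0,0,0,0.24,0,1.5],[0,0,0,0,0,0,1.5],[0,0,0,0,0,0,1.5]]'
python3 - <<'E'
from h import *
s=manip.observe();im=eyes.camera('wrist');cv2.imwrite('pics/w3.png',im)
print(s['position'],R.from_quat(s['tcp_rot']).as_matrix()[:,2].round(3),s['wrist_force'],s['ft_torque'],s['opening'])
E
```

```text
time_s: 5.28
position: [0.4691, 0.0172, 0.1109]
tcp_rot: [-0.156, 0.986, -0.053, 0.009]
wrist_force: [1.7, -5.7, 1.3]
opening: 0.0232
grasp_force: 108.0
time_s: 5.7
position: [0.4665, 0.0254, 0.1096]
tcp_rot: [-0.155, 0.983, -0.1, 0.017]
wrist_force: [2.4, -5.5, -0.3]
opening: 0.0229
grasp_force: 108.6
[0.4665128  0.02539244 0.1096196 ] [ 0.064 -0.192 -0.979] [ 2.36672389 -5.52430524 -0.28859281] [-1.21999349 -0.51021742  0.05620053] 0.022880149064489673
```

View pics/w3.png

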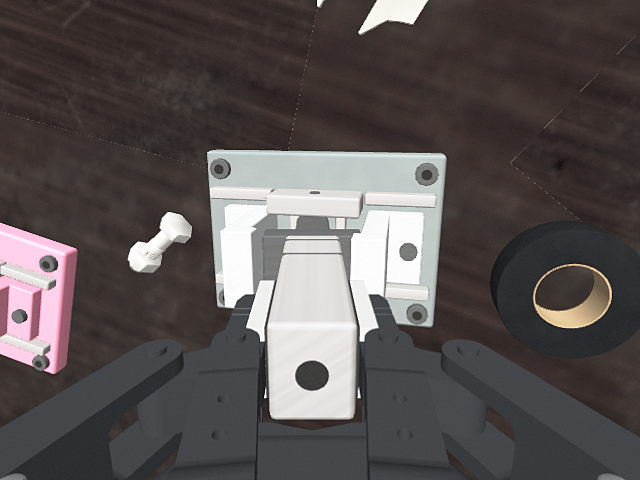

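The block leans about 11.6° towards keeper_a. That keeper's inner face, near (370,250), has shifted outwards with it. I'll go a little further for margin, then rock back the other way.

```bash
python3 -m inch '[[0.3,0,0,0,0.26,0,1.5],[0.2,0,0,0,0.2,0,1.5],[0,0,0,0,0,0,1.5],[0,0,0,0,0,0,1.5],[0,0,0,0,0,0,1.5]]' 110
python3 - <<'E'
from h import *
s=manip.observe();im=eyes.camera('wrist');cv2.imwrite('pics/w4.png',im[130:350,180:480])
Rm=R.from_quat(s['tcp_rot']).as_matrix();print(Rm[:,2].round(3),np.degrees(np.arccos(-Rm[2,2])),s['position']+.091*Rm[:,2])
E
```

```text
time_s: 6.17
position: [0.4653, 0.0292, 0.1088]
tcp_rot: [-0.154, 0.98, -0.122, 0.02]
wrist_force: [2.4, -7.7, 0.7]
opening: 0.023
grasp_force: 108.7
[ 0.077 -0.233 -0.969] 14.196579871043442 [0.47224823 0.00795576 0.02054494]
```

```bash
python3 -m inch '[[-0.5,0,0,0,-0.4,0,1.5],[-0.5,0,0,0,-0.4,0,1.5],[-0.5,0,0,0,-0.4,0,1.5],[-0.5,0,0,0,-0.4,0,1.5],[-0.5,0,0,0,-0.4,0,1.5]]'
python3 -m inch '[[-0.4,0,0,0,-0.32,0,1.5],[-0.4,0,0,0,-0.32,0,1.5],[-0.4,0,0,0,-0.32,0,1.5],[-0.4,0,0,0,-0.32,0,1.5],[0,0,0,0,0,0,1.5]]'
python3 - <<'E'
from h import *
s=manip.observe()
Rm=R.from_quat(s['tcp_rot']).as_matrix();print(Rm[:,2].round(3),np.degrees(np.arccos(-Rm[2,2])),s['position']+.091*Rm[:,2],s['wrist_force'])
E
```

```text
time_s: 6.63
position: [0.4708, 0.0114, 0.1115]
tcp_rot: [-0.155, 0.988, -0.012, 0.003]
wrist_force: [0.8, -0.9, -1.3]
opening: 0.0223
grasp_force: 109.1
time_s: 7.05
position: [0.4739, 0.0003, 0.1107]
tcp_rot: [-0.154, 0.986, 0.059, -0.009]
wrist_force: [-1.2, 6.8, 4.7]
opening: 0.0227
grasp_force: 110.2
[-0.036  0.113 -0.993] 6.829328487381684 [0.47061555 0.01064189 0.02030751] [-1.2085892   6.76453785  4.66599367]
```

```bash
python3 -m inch '[[-0.5,0,0,0,-0.4,0,1.5],[-0.5,0,0,0,-0.4,0,1.5],[-0.5,0,0,0,-0.4,0,1.5],[0,0,0,0,0,0,1.5],[0,0,0,0,0,0,1.5]]'
python3 - <<'E'
from h import *
s=manip.observe();im=eyes.camera('wrist');cv2.imwrite('pics/w5.png',im)
Rm=R.from_quat(s['tcp_rot']).as_matrix();print(Rm[:,2].round(3),np.degrees(np.arccos(-Rm[2,2])),s['position']+.091*Rm[:,2],s['wrist_force'])
E
```

```text
time_s: 7.47
position: [0.4773, -0.0107, 0.1085]
tcp_rot: [-0.153, 0.98, 0.122, -0.019]
wrist_force: [0.4, 6.2, 1.0]
opening: 0.0225
grasp_force: 110.3
[-0.075  0.234 -0.969] 14.202832659198293 [0.4704526  0.01055714 0.02026141] [0.43484429 6.20670459 1.00206978]
```

View pics/w5.png

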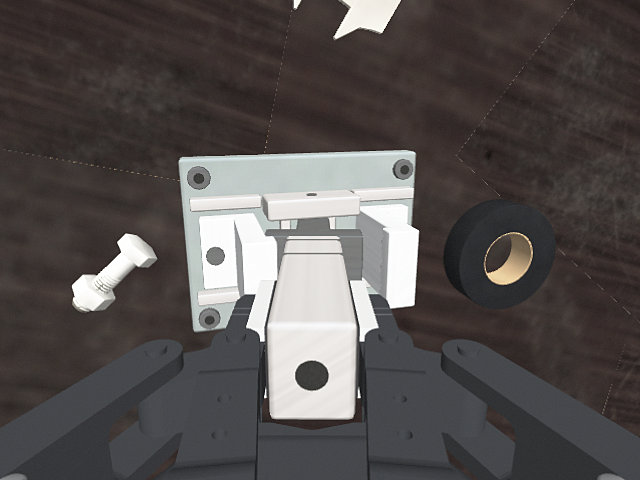

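The block leans about 14° to the -y side and keeper_b has been pushed out. Keeper_a stands clear on the right at (400,250). Back upright, then check the gap.

```bash
python3 -m inch '[[0.7,0,0,0,0.56,0,1.5],[0.7,0,0,0,0.56,0,1.5],[0.7,0,0,0,0.56,0,1.5],[0.7,0,0,0,0.55,0,1.5],[0,0,0,0,0,0,1.5]]'
python3 - <<'E'
from h import *
s=manip.observe();im=eyes.camera('wrist');cv2.imwrite('pics/w6.png',im)
Rm=R.from_quat(s['tcp_rot']).as_matrix();print(Rm[:,2].round(3),np.degrees(np.arccos(-Rm[2,2])),s['position'],s['wrist_force'])
cv2.imwrite('pics/w6c.png',cv2.resize(im[140:340,190:440],(750,600)))
E
```

```text
time_s: 7.93
position: [0.4696, 0.011, 0.1115]
tcp_rot: [-0.157, 0.988, -0.001, -0.0]
wrist_force: [0.7, -1.2, -3.8]
opening: 0.0233
grasp_force: 110.2
[-0.    -0.003 -1.   ] 0.15166294325761442 [0.46955485 0.01096482 0.11153264] [ 0.67263737 -1.18653172 -3.81347337]
```

View pics/w6c.png

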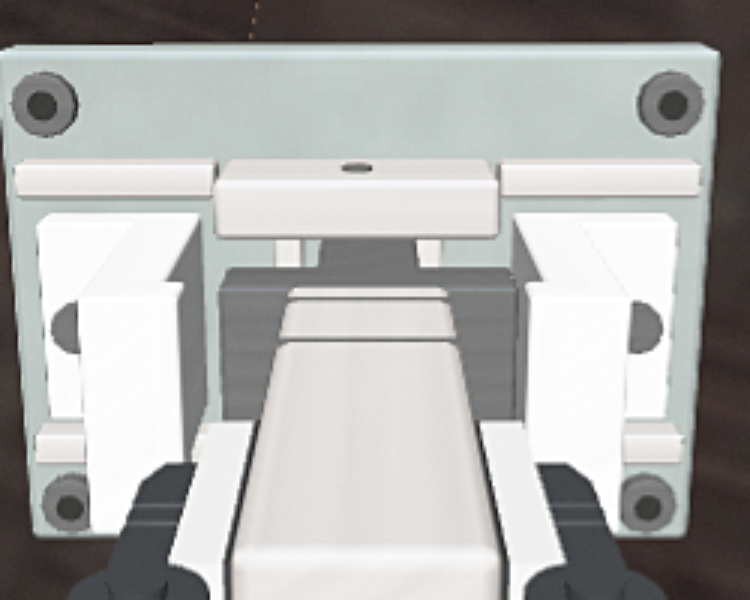

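Both lips are open (inner edges at crop columns 180 and 527). The shoulders (219–519) sit about 2 mm towards +y. I'll centre the block, then start the lift.

```bash
python3 -m inch '[[0,0,0,-0.1,-0.2,0,1.5],[0,0,0,0,0,0,1.5],[0,0,0,0,0,-0.3,1.5],[0,0,0,0,0,-0.3,1.5],[0,0,0,0,0,0,1.5]]'
python3 - <<'E'
from h import *
s=manip.observe();print(s['position'],s['wrist_force'])
E
```

```text
time_s: 8.4
position: [0.4726, 0.0074, 0.1185]
tcp_rot: [-0.155, 0.988, 0.0, -0.0]
wrist_force: [-0.4, 0.6, -2.4]
opening: 0.0228
grasp_force: 109.7
[0.47258732 0.00741634 0.11851048] [-0.40212045  0.5834902  -2.35701285]
```

It rises past the 3.5 mm play with only its own weight on the wrist, so it is free. Lifting the rest.

```bash
python3 -m inch '[[0,0,0,0,0.1,-1,1.5],[0,0,0,0,0,-1,1.5],[0,0,0,0,0,-1,1.5],[0,0,0,0,0,-1,1.5],[0,0,0,0,0,0,1.5]]'
python3 -m inch '[[0,0,0,0,0,-1,1.5],[0,0,0,0,0,-1,1.5],[0,0,0,0,0,-1,1.5],[0,0,0,0,0,0,1.5],[0,0,0,0,0,0,1.5]]'
python3 -m inch '[[0,0,0,0,0,0,1.5],[0,0,0,0,0,0,1.5],[0,0,0,0,0,0,1.5],[0,0,0,0,0,0,1.5],[0,0,0,0,0,0,1.5]]'
python3 - <<'E'
from h import *
s=manip.observe();im=eyes.camera('wrist');a=eyes.camera('scene')
print(s['position'],s['wrist_force'],s['joint_vel'].round(4),s['opening'])
cv2.imwrite('pics/w7.png',np.hstack([cv2.resize(im,(400,300)),cv2.resize(a[190:290,260:393],(400,300))]))
E
```

```text
time_s: 8.82
position: [0.4742, 0.0084, 0.1615]
tcp_rot: [-0.155, 0.988, -0.001, 0.003]
wrist_force: [0.3, 0.4, -3.8]
opening: 0.023
grasp_force: 110.1
time_s: 9.23
position: [0.4728, 0.0087, 0.1891]
tcp_rot: [-0.155, 0.988, -0.0, 0.001]
wrist_force: [-0.2, -0.4, -3.3]
opening: 0.0229
grasp_force: 110.1
time_s: 9.65
position: [0.4719, 0.0088, 0.1877]
tcp_rot: [-0.155, 0.988, 0.0, -0.0]
wrist_force: [0.7, 0.4, -2.7]
opening: 0.0227
grasp_force: 110.1
[0.47191007 0.00875655 0.18770875] [ 0.6828944   0.37998205 -2.72103213] [-0.0015 -0.0015 -0.0035  0.0006 -0.0013  0.0019] 0.022722662951024198
```

View pics/w7.png

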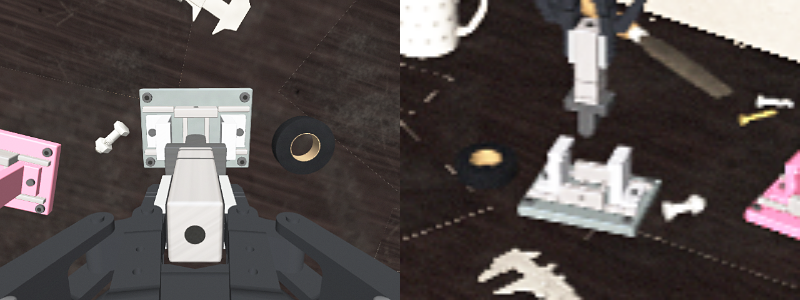

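The block hangs upright, clear of the jig and over its pocket. It has risen 76 mm, so block_grip is about 0.171 m above the pocket floor.

```bash
python3 -c "
from rig import manip
print(manip.job_done())"
```

```text
the job is handed in; nothing more can be done
None
```

I rocked the block about 14° to each side, which freed both keepers, then drew it straight up; it is now gripped upright about 2 cm above the keeper tops over its pocket, the tape and bolt look undisturbed, and I handed the job in at about 9.7 s (no verdict came back).

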